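Take the worn combination lock off the strongbox

TASK

Take the combination lock off the strongbox: bring the large dial to 3 and the small dial to 7, draw the lock straight up off its stud and stand it upright on the free part of the wooden slab. The lock is worn, and each dial lets go somewhere within half a number either side of its own, the large one first, so keep a light upward pull on the dial while you ease it round and feel for the place; never force it. Leave the other things where they lie.

Things in the scene. Friction and masses are not known exactly. Their poses are not given: they have to be found in the camera images.
- strongbox: Grey steel strongbox, 200 x 180 x 60 mm (x, y, z), fixed. Origin: centre of its underside, z up, front = -x. Its top is flat at 60 mm: lid at the rear, fixed deck over the front 75 mm. A 4 mm thick hasp lies from the lid over the deck; on it the lock stands on a stud, between two 5 mm thick guard cheeks, 10 mm higher than the hasp, 35 mm from the stud's axis at +y and -y.
- lock_seat (a point): Where the lock's foot rests: on the stud's axis, on top of the hasp (-58, 0, 64 mm in the strongbox's frame; same axes). The stud is a round steel pin, 20 mm across and 72 mm tall, inside the lock; two teeth on its -x side, one above the other, hold down the lock's two wheels. The foot has about 0.75 mm play on the stud and between the cheeks.
- lock_centre (a point): Combination lock, on its axis, 38 mm above its underside; z up, -x is the side with the white index lines. 76 mm tall, about 0.35 kg, loose. From the bottom: square foot 68 x 68 x 16 mm (with a 7 mm lip at -x that bears the large dial's index); large dial, 66 mm across, at 17 to 33 mm; small dial, 51 mm across, at 35 to 49 mm; cap, 39 mm across, up to 76 mm, with the other index.
- lock: The same lock, origin at the centre of its underside. Until the large dial is right it can be lifted only 2 mm; then it rises to 7 mm, where the large dial is caught on its tooth and can turn no further; when the small dial is right too it comes up freely and is off the stud 74 mm up. Lowered and let go, it keeps its settings. More than 40 N against the strongbox would damage it.
- large_dial (a joint): Angle of the large (lower) dial on the lock, rad; grows as it turns anticlockwise seen from above. Number n stands at the index at n x 0.6283 (3 at 1.885). Its wheel has slipped, so it lets go somewhere within 0.29 rad either side of that, over a window of about +-0.08 rad. Takes 0.05 N m to turn and stays where left. Grip it across its knurled rim.
- small_dial (a joint): Angle of the small (upper) dial on the lock, rad, counted as for the large dial (7 at 4.398). It too lets go somewhere within 0.29 rad either side of that, over a window of about +-0.08 rad, and only after the large one.
- slab: Wooden slab, 133 x 262 x 24 mm (x, y, z), fixed to the bench. Origin: centre of its underside; z up. A ring clamp lies across its +y end (beyond y = +85 mm); the rest is free.
- clamp: Wooden ring clamp, 25 x 110 x 18 mm, lying across the +y end of the slab. Bystander.
- eyeglass: Black loupe, 39 x 39 x 28 mm, standing on the rear of the strongbox's lid. Bystander.
- tongs: Steel tweezers, 133 mm long, lying along the rear of the lid. Bystander.
- keys: Bunch of keys, 126 x 104 x 10 mm, on the bench between slab and back. Bystander.
- nippers: Small pliers with red grips, 101 x 68 x 10 mm, at the front left. Bystander.
- knife: Folding pocket tool, 83 mm long, at the front left. Bystander.

How it is judged:
On the way, in this order (a step that is already met when the one before it is completed fails the run):
1. the large dial has let go: the lock has risen past its first step (z of lock_centre in the frame of lock_seat above 0.0425 m), for 0.05 s.
2. the lock is drawn off the stud (z of lock_centre in the frame of lock_seat above 0.112 m), for 0.1 s.
At the end, for the whole second after the job is handed in: The lock stands upright (within 0.08 rad) and at rest with its foot flat on the free part of the slab: its axis within 45 mm of the slab's long centre line and between -110 and +80 mm along it (x of lock_centre in the frame of slab between -0.045 and 0.045 m and y of lock_centre in the frame of slab between -0.11 and 0.08 m and z of lock_centre in the frame of slab between 0.058 and 0.067 m and angle between lock_centre's own z axis and vertical below 0.08 rad and linear speed of lock below 0.01 m/s); the robot touches nothing.
It fails at once if the lock is forced: more than 40 N between it and the strongbox (contact force between lock and strongbox above 40 N).
It fails at once if a bystander is moved by more than 30 mm (distance of any of clamp, eyeglass, tongs, keys, nippers, knife from where it was at the start of the episode above 0.03 m).
It also fails if it takes over 70 s, if anything falls off the work surface, if the arm or the gripper's body presses on something with over 40 N, if the wrist force passes 120 N, or if a joint passes its speed limit or range.

ROBOT

A 6-joint arm with a two-finger parallel gripper is mounted at the origin on a cart in front of the work surface, level with it; the furniture and walls round the work are solid. World frame = base frame: x ahead of the robot, y to its left, z up, the work surface at z = 0. Lengths are in m, angles in rad, forces in N, time in s.
With the tool pointing down it reaches from about 0.225 to 0.725 m from the base axis. Payload 3.1 kg.
Tool frame: the origin (TCP) lies between the finger pads; the fingertips stand 11 mm ahead of it and the grasp point (between the pads) lies 8 mm behind it; z points along the fingers, y is the line along which they close (so a half turn about z gives the same grasp; the last joint's range is limited). The gripper opens to 85 mm and grips with 20 to 120 N. Pads are 22 mm wide; open, the fingers measure 114 mm over their backs; the gripper's body (76 mm by 85 mm) begins 54 mm behind the grasp point. The pads swing forward as they close: fully open they stand 13 mm farther back than shut.
Start: joints at [0.987, 0.048, 0.099, 1.622, 0, 1.443], TCP at [0.231, 0.471, 0.242] pointing down, gripper open.
Joint ranges: [-2.91, 2.91], [-0.99, 1.94], [-1.21, 1.42], [-2.12, 2.29], [-1.49, 1.47], [-3.14, 3.14]. Speed limits (rad/s): [2.79, 2.79, 3.14, 3.14, 3.14, 3.14].

INTERFACE

Orientations are given as a unit quaternion [x, y, z, w].
In Python, from rig import get_obs, get_image, hand_in, look_for, cut_out gives the robot as it stands.
- The arm moves only by the tool carry_out, never from a script. Its argument "plan" is a list of rows, each a list of 6 numbers: the shift along the tool's x, y, z in units of 30 mm (1.0 is 30 mm), then the turn, a rotation vector about the tool's x, y, z in degrees. A call has 1 to 5 rows; each row is the pose to reach, as a shift and turn from the pose commanded when the call began, along the tool's axes at that moment; what a row does not reach only later rows make up. A row lasts 1/10 s, in which the tool goes at most 50 mm and 8.59 degrees, less where a joint would pass 70% of its speed; a pose out of reach is approached as far as the arm can. A call with a gripper value outside its range is refused whole. "jaw" is the closure, from 0 (fully open) to 1 (shut), set as the call begins (left out, the last holds). The fingers move at their own pace and stop on an object; "squeeze" is the grip in N (left out, the last holds). Time passes only in rows, so rows that repeat a pose let the fingers close. It gives the time, the measured TCP pose, the force, the opening and the grip force at its end, in the units of the state.
- get_obs(): the state, without advancing time (a new reading comes with each control period).
- get_image(name): name is "scene" or "top" or "wrist"; returns a dict with "img" (400x640x3 uint8, blue, green, red), "mtx" (3x3 intrinsics, pixels), "rvec" (rotation vector, rad) and "tvec" (3), from world to camera coordinates, as OpenCV has them. Camera axes: x right, y down, z forward; pixel columns grow to the right and rows downward; lengths in m; the calibration is good to about 2 mm. A picture is of the moment at which its call begins. There is no depth.
- hand_in(): hands the job in; it is judged then, once.
Trained networks look in the newest picture that a camera, given by its name, has taken for a name from the list of things; names that differ only in an ending like _2 or _b are one class to them, and where a whole thing is asked for, a point or a joint stands for the part that bears it (a point fixed in the world has none). Each returns a list of dicts, best first, with "p" (0 to 1); they miss things now and then, are a little off and sometimes report something else, mostly with a low value. They report only what shows in the picture. A call takes as long as a camera call.
- look_for(camera, name): "location" ([x, y, z] in m, in the coordinates of the camera as it stood for that picture, good to about 4 mm: the middle of the surface that is visible of it).
- cut_out(camera, name): "mask" (400x640 bool, what is visible of it).
The state is a dict: "clock": time; "joint_positions": joint angles; "joint_velocities": joint speeds; "joint_torque": joint torques, N m; "position": TCP position; "eef_rot": TCP orientation; "ft_force": force on the tool from outside, world axes, zero at the start; "ft_torque": the same for the moment, N m; "opening": opening from 0.0 (shut) to 1.0 (fully open); "finger_force": force on a finger pad.
Only numpy, scipy, OpenCV 4.12 (cv2) and the standard library are available. Lean on these libraries where they do the work, as an engineer would, in place of code of your own. Each camera call takes 0.05 s, during which the arm holds its last target. There are 200 camera calls.

## Working session

There is one attempt and no reset: what is moved stays moved. The work goes in short steps, Python scripts to look and compute and a tool call to move; the robot and the scene stay as the last step left them, time stands still between calls to the robot, and variables do not carry over. Pictures are saved under pics/ and viewed, at most 10 in all, crops included, and the job is handed in when it is done.

Besides the shell and the picture viewer there is one more tool, called after "Request:" by a JSON object that holds its "op" and its "data". carry_out: Moves the arm, as the interface text tells. Its arguments: {"type":"object","properties":{"plan":{"type":"array"},"jaw":{"type":"number"},"squeeze":{"type":"number"}},"required":["plan"]}

```bash
mkdir -p pics; cat > h.py <<'E'
import numpy as np, cv2
from rig import get_obs, get_image, look_for, cut_out
from scipy.spatial.transform import Rotation as R
def cam(d):
    Rm=cv2.Rodrigues(np.array(d['rvec'],float))[0]; return Rm,np.array(d['tvec'],float).ravel(),np.array(d['mtx'],float)
def toworld(d,p):
    Rm,t,K=cam(d); return Rm.T@(np.array(p)-t)
def proj(d,P):
    Rm,t,K=cam(d); q=K@(Rm@np.array(P,float)+t); return q[:2]/q[2]
def ray(d,uv):
    Rm,t,K=cam(d); c=-Rm.T@t; v=Rm.T@np.linalg.solve(K,[uv[0],uv[1],1.]); return c,v/np.linalg.norm(v)
def atz(d,uv,z):
    c,v=ray(d,uv); return c+v*(z-c[2])/v[2]
def tri(obs):
    A=np.zeros((3,3));b=np.zeros(3)
    for d,uv in obs:
        c,v=ray(d,uv);M=np.eye(3)-np.outer(v,v);A+=M;b+=M@c
    return np.linalg.solve(A,b)
E
python3 - <<'E'
from h import *
o=get_obs();print({k:np.round(v,3) for k,v in o.items()})
ims={}
for c in ['scene','top']:
    d=get_image(c);cv2.imwrite(f'pics/{c}0.png',d['img'])
    print(c,'cam at',np.round(-cam(d)[0].T@cam(d)[1],3), d['mtx'][0][0])
    for n in ['strongbox','lock','slab','clamp','large_dial']:
        for r in look_for(c,n)[:2]: print(n,round(r['p'],2),np.round(toworld(d,r['location']),3),np.round(proj(d,toworld(d,r['location'])),0))
E
```

```text
{'clock': np.float64(0.0), 'joint_positions': array([ 0.987,  0.049,  0.098,  1.622, -0.   ,  1.443]), 'joint_velocities': array([-0.001,  0.001, -0.001,  0.001, -0.   , -0.001]), 'joint_torque': array([ 0.0000e+00, -3.3878e+01,  3.2002e+01,  2.0000e-02, -0.0000e+00,
        0.0000e+00]), 'position': array([0.231, 0.471, 0.241]), 'eef_rot': array([ 0.226,  0.974, -0.001, -0.   ]), 'ft_force': array([-0.07 ,  0.691,  0.329]), 'ft_torque': array([ 0.042,  0.022, -0.01 ]), 'finger_force': np.float64(0.0), 'opening': np.float64(0.998)}
scene cam at [-0.024 -0.235  0.74 ] 419.0192789355618
strongbox 0.96 [ 0.608 -0.142  0.059] [428. 240.]
lock 0.82 [ 0.566 -0.111  0.099] [410. 235.]
slab 0.95 [0.539 0.226 0.025] [269. 212.]
clamp 0.83 [0.558 0.347 0.039] [233. 187.]
clamp 0.48 [0.427 0.427 0.009] [176. 216.]
large_dial 0.74 [ 0.564 -0.111  0.093] [409. 237.]
top cam at [0.473 0.158 1.333] 466.8137693157815
strongbox 0.67 [ 0.654 -0.125  0.063] [432. 188.]
lock 0.87 [ 0.585 -0.1    0.102] [426. 212.]
slab 0.9 [0.552 0.239 0.026] [300. 227.]
clamp 0.65 [ 0.582 -0.096  0.113] [425. 213.]
clamp 0.54 [0.565 0.357 0.044] [257. 223.]
large_dial 0.58 [ 0.654 -0.124  0.06 ] [431. 188.]
```

```bash
python3 - <<'E'
import cv2
a=cv2.imread('pics/scene0.png')[130:330,150:550];b=cv2.imread('pics/top0.png')[130:330,180:580]
a=cv2.resize(a,(600,300));b=cv2.resize(b,(600,300));cv2.imwrite('pics/both.png',cv2.vconcat([a,b]))
E
```

```text
(no output)
```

View pics/both.png

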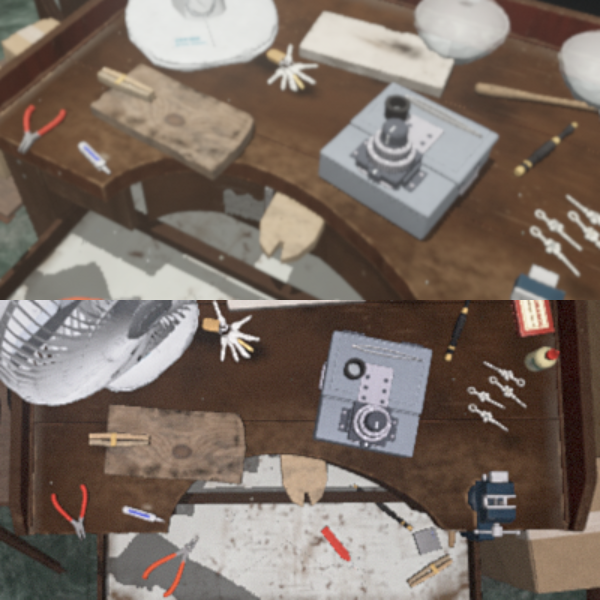

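The overview shows the strongbox (top crop about (375,395), yawed a little clockwise) with the lock at its front and the slab on the left with the clamp on its +y end. The fan stands behind the slab.

```bash
cat >> h.py <<'E'
def move(P,yaw=None,o=None):
    """tool shift (30mm units) and turn (deg) to reach world P; yaw = world angle of tool x axis, tool pointing down"""
    o=o or get_obs(); Rt=R.from_quat(o['eef_rot']); p=np.array(o['position'])
    s=Rt.inv().apply(np.array(P)-p)/0.03
    rv=np.zeros(3)
    if yaw is not None:
        c,s_=np.cos(yaw),np.sin(yaw); G=R.from_matrix(np.array([[c,s_,0],[s_,-c,0],[0,0,-1]]))
        rv=(Rt.inv()*G).as_rotvec(degrees=True)
    return np.round(np.r_[s,rv],3)
def fitbox():
    pass
E
python3 - <<'E'
from h import *
from scipy.optimize import least_squares
o=get_obs();Rt=R.from_quat(o['eef_rot']);print('tool axes',np.round(Rt.as_matrix(),3))
d=get_image('wrist');Rm,t,K=cam(d);c=-Rm.T@t
print('cam in tool',np.round(Rt.inv().apply(c-o['position']),3),'axis in tool',np.round(Rt.inv().apply(Rm.T[:,2]),3),'img right',np.round(Rt.inv().apply(Rm.T[:,0]),3),K[0,0])
# fits by silhouettes
for cn in ['top','scene']:
    d=get_image(cn)
    for n,z in [('strongbox',.06),('slab',.024),('lock',.1)]:
        r=cut_out(cn,n)
        if not r: continue
        m=r[0]['mask'].astype(np.uint8)
        cs=max(cv2.findContours(m,0,2)[0],key=cv2.contourArea)
        P=np.array([atz(d,p[0],z)[:2] for p in cs],np.float32)
        (cx,cy),(w,h),a=cv2.minAreaRect(P*1000);print(cn,n,round(r[0]['p'],2),np.round([cx,cy,w,h,a],1))
E
```

```text
tool axes [[-0.898  0.44   0.   ]
 [ 0.44   0.898  0.   ]
 [-0.     0.    -1.   ]]
cam in tool [ 0.08  -0.001 -0.131] axis in tool [-0.314 -0.002  0.95 ] img right [-0.001  1.     0.002] 326.29030915627305
top strongbox 0.71 [ 646.8 -115.   194.7  214.6   78.2]
top slab 0.7 [557.3 247.7 261.  130.6  85.4]
top lock 0.7 [ 583.9 -101.4   70.8   74.5   78.1]
scene strongbox 0.9 [ 623.9 -118.8  195.8  239.6   78. ]
scene slab 0.76 [549.4 244.3 270.7 144.7  85.3]
scene lock 0.93 [ 578.9 -111.1   76.3  125.1   83.4]
```

```bash
python3 - <<'E'
from h import *
print(move([.515,-.088,.235],2.936))
E
```

```text
[-1.6705e+01 -1.2576e+01  2.4400e-01 -0.0000e+00  1.0000e-03 -1.4338e+01]
```

Request:
{"op": "carry_out", "data": {"plan": [[-1.2,-0.9,0,0,0,0],[-2.4,-1.8,0,0,0,0],[-3.6,-2.7,0.1,0,0,0],[-4.8,-3.6,0.1,0,0,0],[-6.0,-4.5,0.1,0,0,0]]}}

```text
clock: 1.55
position: [0.3337, 0.2694, 0.2393]
eef_rot: [0.226, 0.974, 0.0, 0.0]
ft_force: [1.1, -0.6, -0.2]
opening: 0.999
finger_force: 0.0
```

Request:
{"op": "carry_out", "data": {"plan": [[-1.2,-0.9,0,0,0,0],[-2.4,-1.8,0,0,0,0],[-3.6,-2.7,0.1,0,0,0],[-4.8,-3.6,0.1,0,0,0],[-6.0,-4.5,0.1,0,0,0]]}}

```text
clock: 2.05
position: [0.436, 0.0687, 0.2365]
eef_rot: [0.226, 0.974, 0.0, 0.0]
ft_force: [1.0, -0.3, -0.7]
opening: 1.002
finger_force: 0.0
```

Request:
{"op": "carry_out", "data": {"plan": [[-1.2,-0.9,0,0,0,0],[-2.4,-1.8,0,0,0,-4],[-3.6,-2.7,0,0,0,-8],[-4.7,-3.58,0,0,0,-14.3],[-4.7,-3.58,0,0,0,-14.3]]}}

```text
clock: 2.55
position: [0.5163, -0.0926, 0.2351]
eef_rot: [0.105, 0.994, -0.001, -0.0]
ft_force: [0.4, 0.4, -0.9]
opening: 0.997
finger_force: 0.0
```

```bash
python3 - <<'E'
from h import *
o=get_obs();print(o['clock'],np.round(o['position'],4),np.round(o['joint_positions'],3),np.round(o['ft_force'],2))
d=get_image('wrist');cv2.imwrite('pics/w1.png',d['img'])
for n in ['lock','large_dial','small_dial','lock_centre','eyeglass']:
    for r in look_for('wrist',n)[:2]: print(n,round(r['p'],2),np.round(toworld(d,r['location']),3))
print(proj(d,[.586,-.104,.14]))
E
```

```text
2.55 [ 0.5163 -0.0926  0.2351] [-0.304  0.045  0.082  1.607 -0.002 -0.094] [ 0.39  0.44 -0.86]
lock 0.88 [ 0.57  -0.103  0.108]
lock 0.7 [ 0.566 -0.101  0.097]
large_dial 0.7 [ 0.567 -0.098  0.097]
small_dial 0.63 [ 0.568 -0.103  0.115]
lock_centre 0.9 [ 0.573 -0.1    0.106]
eyeglass 0.43 [ 0.578 -0.1    0.105]
[329.01637775 287.27956471]
```

View pics/w1.png

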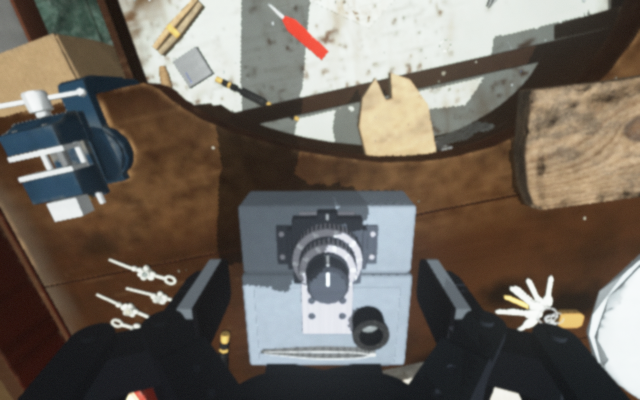

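The strongbox is seen from the front with the lock at (327,265), its index line on the cap at (327,275); dial numbers are too small to read. I'll go closer.

Request:
{"op": "carry_out", "data": {"plan": [[-0.3,0,0.8,0,0,0],[-0.6,0,1.8,0,0,0],[-0.6,0,1.8,0,0,0]]}}

```text
clock: 3.15
position: [0.5302, -0.0899, 0.178]
eef_rot: [0.102, 0.995, 0.001, -0.004]
ft_force: [-1.0, -0.2, -0.6]
opening: 0.995
finger_force: 0.0
```

```bash
python3 - <<'E'
from h import *
o=get_obs();print(o['clock'],np.round(o['position'],4))
d=get_image('wrist');cv2.imwrite('pics/w2f.png',d['img'])
for z in [.064,.08,.097,.113,.14]: print(z,proj(d,[.586,-.104,z]))
c=d['img'][150:350,200:450];cv2.imwrite('pics/w2.png',cv2.resize(c,(750,600),interpolation=cv2.INTER_CUBIC))
E
```

```text
3.15 [ 0.5302 -0.0899  0.178 ]
0.064 [321.46553298 262.30256378]
0.08 [321.34714247 272.23539618]
0.097 [321.2051901  284.14504222]
0.113 [321.05328118 296.89003165]
0.14 [320.74538607 322.72208948]
```

View pics/w2.png

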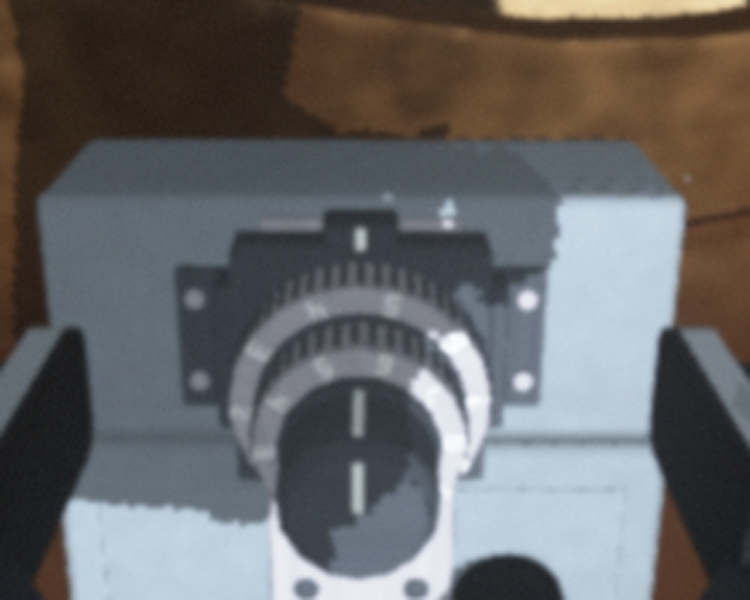

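```bash
python3 - <<'E'
from h import *
fr=[get_image('wrist') for _ in range(8)]
d=fr[-1];im=np.mean([f['img'].astype(np.float32) for f in fr],0)
cv2.imwrite('pics/avg.png',im.astype(np.uint8))
c0=atz(d,(319.3,320),.140);print(c0)
yaw=-.206
rows=[]
for z,r0,r1 in [(.097,.019,.036),(.113,.016,.029)]:
    W=780;ths=np.linspace(-2.1,2.1,W);rs=np.linspace(r0,r1,130)
    mx=np.zeros((130,W),np.float32);my=mx.copy()
    # left->right anticlockwise seen from outside: angle about box -x; digits bottoms outward
    for j,t in enumerate(ths):
        a=yaw+np.pi+t
        for i,r in enumerate(rs):
            mx[i,j],my[i,j]=proj(d,[c0[0]+r*np.cos(a),c0[1]+r*np.sin(a),z])
    u=cv2.remap(im,mx,my,cv2.INTER_CUBIC)
    u=np.clip(u,0,255).astype(np.uint8)
    g=cv2.createCLAHE(4,(1,8)).apply(cv2.cvtColor(u,cv2.COLOR_BGR2GRAY))
    for k in range(-3,4):
        x=int(np.interp(k*.6283,ths,np.arange(W))); cv2.line(g,(x,0),(x,6),255 if k else 0,2)
    rows.append(g)
c=cv2.rotate(im[230:320,270:370],cv2.ROTATE_180).clip(0,255).astype(np.uint8)
c=cv2.resize(cv2.cvtColor(c,cv2.COLOR_BGR2GRAY),(370,333),interpolation=cv2.INTER_CUBIC)
c=cv2.createCLAHE(3,(3,3)).apply(c)
full=np.zeros((595,780),np.uint8);full[:130]=rows[0];full[132:262]=rows[1];full[262:595,200:570]=c
cv2.imwrite('pics/unw.png',full)
E
```

```text
[ 0.59227838 -0.10782497  0.14      ]
```

View pics/unw.png

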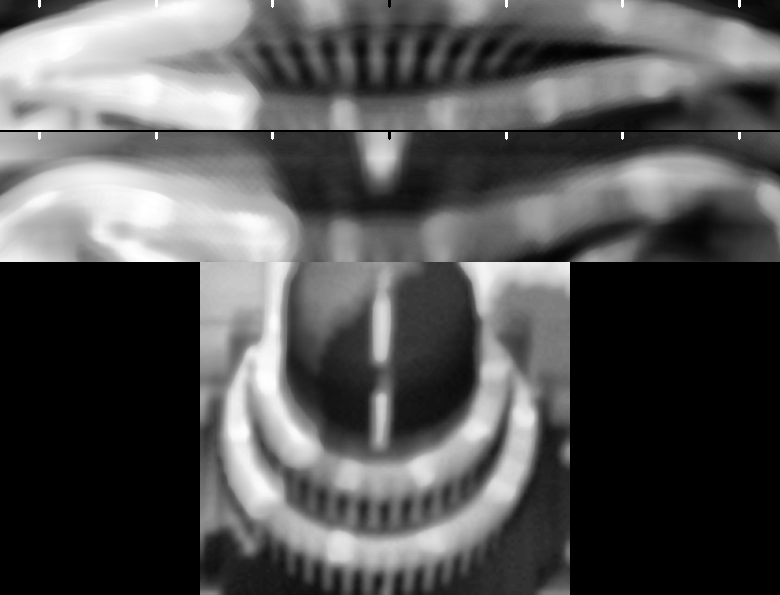

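The unrolled strips are blurred because the arm was still settling; the digits are unreadable here. I'll tilt the camera in closer.

Request:
{"op": "carry_out", "data": {"plan": [[-0.6,0,0,0,-8,0],[-1.2,0,0.3,0,-16,0],[-1.9,0,0.8,0,-24,0],[-2.4,0,1.3,0,-30,0],[-2.4,0,1.3,0,-30,0]]}}

```text
clock: 4.1
position: [0.5945, -0.1038, 0.1316]
eef_rot: [0.1, 0.963, -0.025, 0.249]
ft_force: [-2.6, 0.8, -2.9]
opening: 0.995
finger_force: 0.0
```

Request:
{"op": "carry_out", "data": {"plan": [[0,0,0,0,0,0],[0,0,0,0,0,0],[0,0,0,0,0,0]]}}

```text
clock: 4.4
position: [0.6062, -0.1076, 0.1487]
eef_rot: [0.099, 0.96, -0.027, 0.261]
ft_force: [-0.8, 0.3, 0.1]
opening: 1.0
finger_force: 0.0
```

```bash
python3 - <<'E'
from h import *
o=get_obs();print(o['clock'],np.round(o['position'],4),np.round(o['ft_force'],1),np.round(o['joint_velocities'],3))
d=get_image('wrist');cv2.imwrite('pics/w3f.png',d['img'])
for z in [.064,.08,.097,.113,.14]: print(z,proj(d,[.586,-.104,z]))
im=cv2.rotate(d['img'],cv2.ROTATE_180)
u,v=640-proj(d,[.586,-.104,.1])[0],400-proj(d,[.586,-.104,.1])[1]
u,v=int(u),int(v);c=im[max(0,v-80):v+80,u-105:u+105]
cv2.imwrite('pics/w3.png',cv2.resize(c,None,fx=3.7,fy=3.7,interpolation=cv2.INTER_CUBIC)[:600])
E
```

```text
4.4 [ 0.6062 -0.1076  0.1487] [-0.8  0.3  0.1] [-0.001  0.002 -0.013 -0.002  0.001 -0.001]
0.064 [323.87939589 125.59520608]
0.08 [323.85172546 143.18221353]
0.097 [323.81852154 164.28624113]
0.113 [323.78295655 186.89093061]
0.14 [323.71076992 232.77191801]
```

View pics/w3.png

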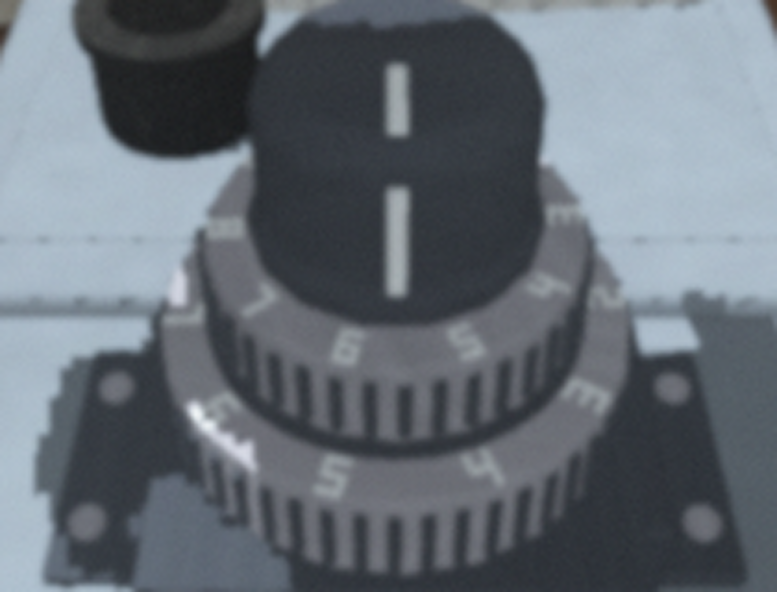

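The picture reads clearly: large dial's 5 at (333,475) and 4 at (482,468) straddle the index at x≈398 (angle ≈ 4.57); small dial's 6 at (347,345) and 5 at (465,345) likewise (≈ 5.57). So large must go ~56° clockwise, small ~51° anticlockwise.

```bash
python3 - <<'E'
from h import *
print(move([.5858,-.1052,.19],2.936))
E
```

```text
[-0.126 -0.064 -1.544 -0.047 30.335 -0.033]
```

Request:
{"op": "carry_out", "data": {"plan": [[0,0,-0.7,0,4,0],[-0.1,0,-1.54,0,12,0],[-0.13,-0.06,-1.54,0,20,0],[-0.13,-0.06,-1.54,0,28,0],[-0.13,-0.06,-1.54,0,30.3,0]]}}

```text
clock: 4.95
position: [0.5868, -0.1054, 0.1848]
eef_rot: [0.103, 0.995, 0.0, -0.004]
ft_force: [-0.3, -0.1, -0.6]
opening: 1.006
finger_force: 0.0
```

Request:
{"op": "carry_out", "data": {"plan": [[0,0,0,0,0,0],[0,0,0,0,0,0],[0,0,0,0,0,0]]}}

```text
clock: 5.25
position: [0.5833, -0.1041, 0.1866]
eef_rot: [0.103, 0.995, 0.0, -0.001]
ft_force: [0.0, -0.3, 0.3]
opening: 1.002
finger_force: 0.0
```

```bash
python3 - <<'E'
from h import *
o=get_obs();print(o['clock'],np.round(o['position'],4),np.round(o['eef_rot'],4),np.round(o['ft_force'],1))
d=get_image('wrist');cv2.imwrite('pics/w4f.png',d['img'])
import pickle;pickle.dump({k:d[k] for k in('mtx','rvec','tvec')},open('w4.pkl','wb'))
u,v=map(int,proj(d,[.5858,-.1052,.13]));print(u,v)
c=d['img'][v-75:v+75,u-75:u+75];cv2.imwrite('pics/w4.png',cv2.resize(c,(600,600),interpolation=cv2.INTER_CUBIC))
for z in [.064,.097,.113,.14]: print(z,(proj(d,[.5858,-.1052,z])-[u-75,v-75])*4)
E
```

```text
5.25 [ 0.5833 -0.1041  0.1866] [ 1.029e-01  9.947e-01  1.000e-04 -1.300e-03] [ 0.  -0.3  0.3]
323 229
0.064 [303.62552598 170.71038358]
0.097 [303.67536618 227.22356204]
0.113 [303.70463479 260.41086721]
0.14 [303.76438525 328.16116388]
```

View pics/w4.png

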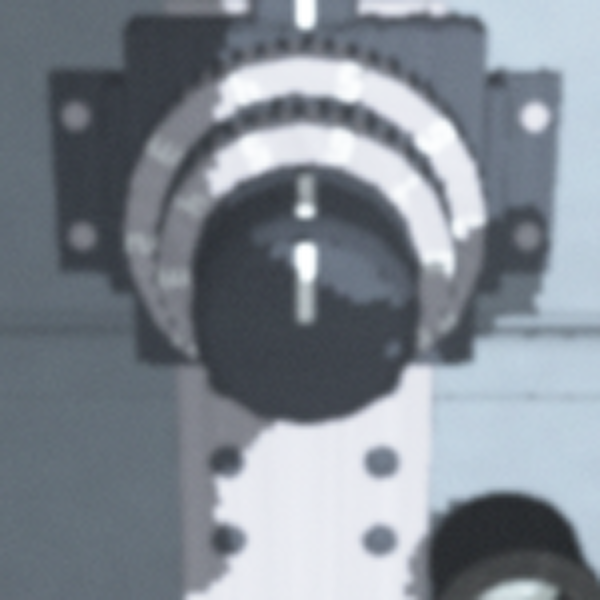

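The view is centred: cap axis at x≈305 (predicted 304), foot front edge at y≈17, rear edge y≈362. Check fore-aft with the foot edges and lines.

```bash
python3 - <<'E'
from h import *
import pickle;d=pickle.load(open('w4.pkl','rb'))
f=np.array([.979,-.2045,0]);l=np.array([.2045,.979,0]);A=np.array([.5858,-.1052,0])
off=np.array([323-75,229-75])
for n,df,z in [('footfront',-.034,.08),('footrear',.034,.08),('footrearbottom',.034,.064),('dialfront',-.033,.097),('boxline',-.115+.075+.0,.06)]:
    print(n,np.round((proj(d,A+f*df+[0,0,z])-off)*4))
for y in (17,362): print(y,np.round((atz(d,off+np.array([305,y])/4,.08)-[*A[:2],.08])@f,4), 'lat',np.round((atz(d,off+np.array([305,y])/4,.08)-[*A[:2],.08])@l,4))
for x,y in ((125,20),(487,20),(137,350),(475,350)): print(np.round((atz(d,off+np.array([x,y])/4,.08)-[*A[:2],.08])@l,4))
print(move([.5858,-.1052,.1866],2.936))
E
```

```text
footfront [304.  23.]
footrear [304. 356.]
footrearbottom [304. 323.]
dialfront [304.  48.]
boxline [304. -28.]
17 -0.0351 lat 0.0003
362 0.0353 lat 0.0003
-0.033
0.0339
-0.0335
0.0344
[-0.098 -0.019 -0.    -0.01  -0.157 -0.03 ]
```

```bash
python3 - <<'E'
from h import *
# ray in tool frame
cpos=np.array([.080,-.001,-.131]); zc=np.array([-.314,-.002,.95]);xc=np.array([-.001,1,.002]);yc=np.cross(zc,xc)
K=get_image('wrist')['mtx']
for uv in [(85,335),(70,328),(665,335)]:
    q=np.linalg.solve(K,[200+uv[0]/3,150+uv[1]/3,1]);v=q[0]*xc+q[1]*yc+q[2]*zc
    for y in (.0425,.05):
        s=(np.sign(v[1])*y-cpos[1])/v[1];print(uv,y,np.round(cpos+s*v,4))
E
```

```text
(85, 335) 0.0425 [ 0.009  -0.0425 -0.0053]
(85, 335) 0.05 [-0.0039 -0.05    0.0174]
(70, 328) 0.0425 [ 0.0134 -0.0425 -0.0113]
(70, 328) 0.05 [ 0.0014 -0.05    0.0103]
(665, 335) 0.0425 [ 0.007   0.0425 -0.0019]
(665, 335) 0.05 [-0.0055  0.05    0.0203]
```

Request:
{"op": "carry_out", "data": {"plan": [[-0.1,-0.02,0.5,0,-0.1,0],[-0.1,-0.02,1.2,0,-0.1,0],[-0.1,-0.02,2.0,0,-0.1,0],[-0.1,-0.02,2.6,0,-0.1,0],[-0.1,-0.02,2.6,0,-0.1,0]]}}

```text
clock: 5.85
position: [0.5827, -0.1044, 0.1045]
eef_rot: [0.103, 0.995, 0.001, -0.004]
ft_force: [-0.1, 0.2, 0.2]
opening: 1.003
finger_force: 0.0
```

Request:
{"op": "carry_out", "data": {"plan": [[0,0,0,0,0,0],[0,0,0,0,0,0],[0,0,0,0,0,0]]}}

```text
clock: 6.15
position: [0.5867, -0.1056, 0.1093]
eef_rot: [0.103, 0.995, -0.0, -0.0]
ft_force: [0.2, -0.9, 0.1]
opening: 1.0
finger_force: 0.0
```

Request:
{"op": "carry_out", "data": {"plan": [[0,0,0.3,0,0,0],[0.02,-0.02,0.74,0,0,0],[0.02,-0.02,0.74,0,0,0],[0.02,-0.02,0.74,0,0,0],[0.02,-0.02,0.74,0,0,0]]}}

```text
clock: 6.65
position: [0.5848, -0.1057, 0.0848]
eef_rot: [0.103, 0.995, 0.0, -0.002]
ft_force: [0.0, 0.4, 0.0]
opening: 1.001
finger_force: 0.0
```

Request:
{"op": "carry_out", "data": {"plan": [[0,0,0,0,0,0],[0,0,0,0,0,0],[0,0,0,0,0,0],[0,0,0,0,0,0],[0,0,0,0,0,0]], "jaw": 1, "squeeze": 25}}

```text
clock: 7.15
position: [0.5856, -0.105, 0.086]
eef_rot: [0.103, 0.995, 0.001, -0.001]
ft_force: [0.9, 3.6, 4.4]
opening: 0.761
finger_force: 29.2
```

Request:
{"op": "carry_out", "data": {"plan": [[0,0,-0.05,0,0,0],[0,0,-0.1,0,0,0],[0,0,-0.1,0,0,0],[0,0,-0.1,0,0,0]]}}

```text
clock: 7.55
position: [0.5847, -0.1049, 0.0865]
eef_rot: [0.103, 0.995, 0.001, -0.002]
ft_force: [1.8, 4.6, -3.0]
opening: 0.763
finger_force: 29.1
```

Request:
{"op": "carry_out", "data": {"plan": [[0,0,-0.03,0,0,0],[0,0,-0.07,0,0,0],[0,0,-0.07,0,0,0],[0,0,-0.07,0,0,0]]}}

```text
clock: 7.95
position: [0.5846, -0.1049, 0.0873]
eef_rot: [0.103, 0.995, 0.001, -0.003]
ft_force: [4.7, 3.6, -7.7]
opening: 0.759
finger_force: 29.9
```

Request:
{"op": "carry_out", "data": {"plan": [[0,0,0,0,0,8],[0,0,0,0,0,16],[0,0,0,0,0,24],[0,0,0,0,0,32],[0,0,0,0,0,32]]}}

```text
clock: 8.45
position: [0.585, -0.1041, 0.0873]
eef_rot: [0.374, 0.928, 0.001, -0.003]
ft_force: [6.0, 5.2, -7.4]
opening: 0.757
finger_force: 29.9
```

Request:
{"op": "carry_out", "data": {"plan": [[0,0,0,0,0,2],[0,0,0,0,0,4],[0,0,0,0,0,6],[0,0,0,0,0,8],[0,0,0,0,0,8]]}}

```text
clock: 8.95
position: [0.5852, -0.1039, 0.0873]
eef_rot: [0.437, 0.9, 0.001, -0.003]
ft_force: [6.2, 5.7, -7.7]
opening: 0.762
finger_force: 29.9
```

Request:
{"op": "carry_out", "data": {"plan": [[0,0,0,0,0,1.5],[0,0,0,0,0,3],[0,0,0,0,0,4.5],[0,0,0,0,0,4.5]]}}

```text
clock: 9.35
position: [0.5853, -0.1039, 0.0873]
eef_rot: [0.472, 0.882, 0.001, -0.003]
ft_force: [5.9, 5.3, -7.7]
opening: 0.761
finger_force: 29.9
```

Request:
{"op": "carry_out", "data": {"plan": [[0,0,-0.04,0,0,0],[0,0,-0.08,0,0,0],[0,0,-0.08,0,0,0]]}}

```text
clock: 9.65
position: [0.5853, -0.1039, 0.089]
eef_rot: [0.471, 0.882, 0.001, -0.003]
ft_force: [6.3, 5.4, -10.6]
opening: 0.76
finger_force: 30.5
```

Request:
{"op": "carry_out", "data": {"plan": [[0,0,0,0,0,1.5],[0,0,0,0,0,3],[0,0,0,0,0,4.5],[0,0,0,0,0,4.5]]}}

```text
clock: 10.05
position: [0.5854, -0.1038, 0.089]
eef_rot: [0.506, 0.863, 0.001, -0.003]
ft_force: [7.4, 6.8, -10.7]
opening: 0.761
finger_force: 30.5
```

Request:
{"op": "carry_out", "data": {"plan": [[0,0,0,0,0,1.5],[0,0,0,0,0,3],[0,0,0,0,0,4.5],[0,0,0,0,0,4.5]]}}

```text
clock: 10.45
position: [0.5855, -0.1038, 0.0891]
eef_rot: [0.539, 0.842, 0.001, -0.003]
ft_force: [7.1, 5.8, -9.7]
opening: 0.759
finger_force: 30.5
```

Request:
{"op": "carry_out", "data": {"plan": [[0,0,0,0,0,1.5],[0,0,0,0,0,3],[0,0,0,0,0,4.5],[0,0,0,0,0,4.5]]}}

```text
clock: 10.85
position: [0.5856, -0.1036, 0.089]
eef_rot: [0.572, 0.82, 0.001, -0.003]
ft_force: [7.4, 5.5, -10.7]
opening: 0.763
finger_force: 30.5
```

Request:
{"op": "carry_out", "data": {"plan": [[0.02,0.07,0,0,0,0],[0.02,0.07,0,0,0,0]]}}

```text
clock: 11.05
position: [0.5857, -0.1035, 0.089]
eef_rot: [0.572, 0.82, -0.001, -0.004]
ft_force: [5.7, 4.3, -12.4]
opening: 0.761
finger_force: 30.8
```

Request:
{"op": "carry_out", "data": {"plan": [[0,0,0,0,0,1.5],[0,0,0,0,0,3],[0,0,0,0,0,4.5],[0,0,0,0,0,4.5]]}}

```text
clock: 11.45
position: [0.5858, -0.1036, 0.089]
eef_rot: [0.604, 0.797, -0.001, -0.004]
ft_force: [6.0, 3.4, -12.7]
opening: 0.762
finger_force: 30.9
```

Request:
{"op": "carry_out", "data": {"plan": [[0,0,0,0,0,1.5],[0,0,0,0,0,3],[0,0,0,0,0,4.5],[0,0,0,0,0,4.5]]}}

```text
clock: 11.85
position: [0.586, -0.1032, 0.0889]
eef_rot: [0.635, 0.773, -0.0, -0.004]
ft_force: [7.2, 5.4, -13.4]
opening: 0.759
finger_force: 31.1
```

Request:
{"op": "carry_out", "data": {"plan": [[0,0,0,0,0,1.5],[0,0,0,0,0,3],[0,0,0,0,0,4.5],[0,0,0,0,0,4.5]]}}

```text
clock: 12.25
position: [0.5861, -0.1035, 0.0889]
eef_rot: [0.665, 0.747, -0.001, -0.003]
ft_force: [5.2, 3.3, -13.4]
opening: 0.756
finger_force: 31.2
```

Request:
{"op": "carry_out", "data": {"plan": [[0,0,0,0,0,1.5],[0,0,0,0,0,3],[0,0,0,0,0,4.5],[0,0,0,0,0,4.5]]}}

```text
clock: 12.65
position: [0.5862, -0.1036, 0.0889]
eef_rot: [0.693, 0.72, -0.001, -0.003]
ft_force: [5.6, 3.6, -13.6]
opening: 0.758
finger_force: 31.2
```

```bash
python3 - <<'E'
from h import *
o=get_obs();print(o['clock'],np.round(o['position'],4),np.round(o['ft_force'],1),np.round(o['ft_torque'],2))
d=get_image('wrist');cv2.imwrite('pics/w5f.png',d['img'])
u,v=map(int,proj(d,[.5859,-.105,.11]));print(u,v)
M=cv2.getRotationMatrix2D((u,v),0,4.5);M[:,2]+=[390-u,250-v]
cv2.imwrite('pics/w5.png',cv2.warpAffine(d['img'],M,(780,560),flags=cv2.INTER_CUBIC))
E
```

```text
12.65 [ 0.5862 -0.1036  0.0889] [  5.6   3.6 -13.6] [ 0.72 -1.56  0.01]
322 303
```

View pics/w5.png

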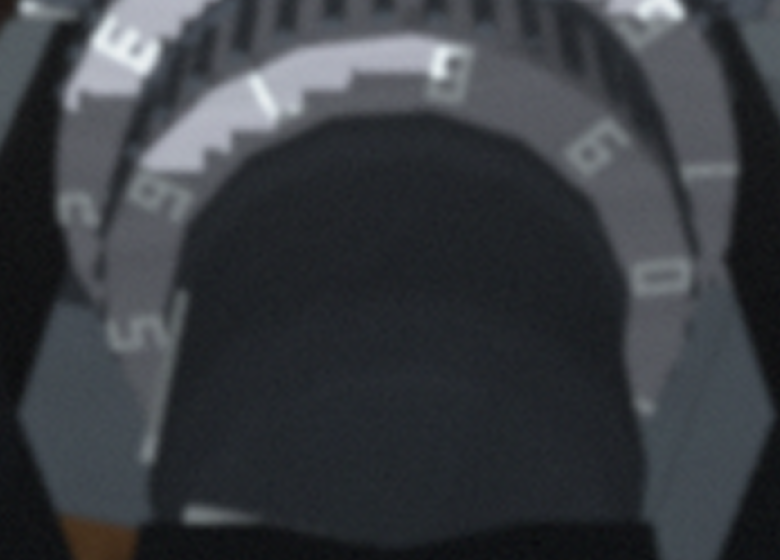

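The picture (seen from +y) shows large-dial 3 at (130,45), 2 at (75,210): the dial has followed to about 2.45 with no slip, so the window was passed at its start, when the pull was still slack. Relieve the side load and come back.

Request:
{"op": "carry_out", "data": {"plan": [[0.06,0.1,0,0,0,0],[0.06,0.1,0,0,0,-5],[0.06,0.1,0,0,0,-10],[0.06,0.1,0,0,0,-15],[0.06,0.1,0,0,0,-20]]}}

```text
clock: 13.2
position: [0.5861, -0.1026, 0.0887]
eef_rot: [0.557, 0.831, -0.003, -0.006]
ft_force: [0.4, 1.9, -11.3]
opening: 0.761
finger_force: 31.6
```

Request:
{"op": "carry_out", "data": {"plan": [[0,0,0,0,0,-2],[0,0,0,0,0,-4],[0,0,0,0,0,-6],[0,0,0,0,0,-8],[0,0,0,0,0,-8]]}}

```text
clock: 13.7
position: [0.5873, -0.1033, 0.0912]
eef_rot: [0.499, 0.867, -0.003, -0.004]
ft_force: [-2.7, -0.9, -6.6]
opening: 0.757
finger_force: 32.2
```

Request:
{"op": "carry_out", "data": {"plan": [[0,0,0,0,0,-1],[0,0,0,0,0,-2],[0,0,0,0,0,-3],[0,0,0,0,0,-4],[0,0,0,0,0,-4]]}}

```text
clock: 14.2
position: [0.5876, -0.1032, 0.0916]
eef_rot: [0.468, 0.884, -0.002, -0.003]
ft_force: [-5.2, -1.3, -5.0]
opening: 0.76
finger_force: 32.2
```

Request:
{"op": "carry_out", "data": {"plan": [[0.03,-0.05,0,0,0,2],[0.03,-0.05,-0.06,0,0,2],[0.03,-0.05,-0.12,0,0,2],[0.03,-0.05,-0.12,0,0,2]]}}

```text
clock: 14.6
position: [0.5874, -0.1031, 0.0939]
eef_rot: [0.483, 0.875, -0.001, -0.002]
ft_force: [1.6, -3.3, -17.6]
opening: 0.761
finger_force: 33.0
```

Large dial has let go (z up 5 mm, stopped at second step). Lower, release and go to the small dial.

Request:
{"op": "carry_out", "data": {"plan": [[0,0,0.1,0,0,0],[0,0,0.2,0,0,0],[0,0,0.3,0,0,0],[0,0,0.3,0,0,0]]}}

```text
clock: 15.0
position: [0.5876, -0.1031, 0.09]
eef_rot: [0.483, 0.875, -0.001, -0.001]
ft_force: [-5.5, -2.4, -1.3]
opening: 0.755
finger_force: 34.7
```

Request:
{"op": "carry_out", "data": {"plan": [[0,0,0,0,0,0],[0,0,0,0,0,0],[0,0,0,0,0,0],[0,0,0,0,0,0]], "jaw": 0}}

```text
clock: 15.4
position: [0.5892, -0.1026, 0.0888]
eef_rot: [0.483, 0.875, 0.0, -0.0]
ft_force: [-0.1, -0.4, 0.2]
opening: 0.998
finger_force: 0.0
```

```bash
python3 - <<'E'
from h import *
o=get_obs();print(o['clock'],np.round(o['position'],4),np.round(o['ft_force'],1),np.round(o['eef_rot'],4))
x,y=o['eef_rot'][:2];print(move([.586,-.1042,.109],np.arctan2(2*x*y,x*x-y*y)))
E
```

```text
15.4 [ 0.5892 -0.1026  0.0888] [-0.1 -0.4  0.2] [ 4.832e-01  8.755e-01  1.000e-04 -0.000e+00]
[ 0.013 -0.118 -0.673  0.01  -0.011 -0.   ]
```

Request:
{"op": "carry_out", "data": {"plan": [[0,0,-0.4,0,0,0],[0.01,-0.12,-0.67,0,0,0],[0.01,-0.12,-0.67,0,0,0],[0.01,-0.12,-0.67,0,0,0],[0.01,-0.12,-0.67,0,0,0]]}}

```text
clock: 15.9
position: [0.5846, -0.1043, 0.1071]
eef_rot: [0.483, 0.875, -0.0, -0.002]
ft_force: [-0.8, 0.1, 0.7]
opening: 0.997
finger_force: 0.0
```

Request:
{"op": "carry_out", "data": {"plan": [[0,0,0,0,0,0],[0,0,0,0,0,0],[0,0,0,0,0,0],[0,0,0,0,0,0],[0,0,0,0,0,0]], "jaw": 1, "squeeze": 25}}

```text
clock: 16.4
position: [0.586, -0.1033, 0.1077]
eef_rot: [0.483, 0.876, 0.001, -0.001]
ft_force: [3.4, 3.8, -0.5]
opening: 0.583
finger_force: 27.0
```

Request:
{"op": "carry_out", "data": {"plan": [[0,0,0,0,0,0],[0,0,0,0,0,0],[0,0,0,0,0,0]]}}

```text
clock: 16.7
position: [0.586, -0.1032, 0.1077]
eef_rot: [0.483, 0.876, 0.001, -0.001]
ft_force: [4.0, 4.3, 0.1]
opening: 0.586
finger_force: 27.0
```

Request:
{"op": "carry_out", "data": {"plan": [[0.01,0.08,-0.1,0,0,0],[0.01,0.08,-0.2,0,0,0],[0.01,0.08,-0.3,0,0,0],[0.01,0.08,-0.3,0,0,0],[0.01,0.08,-0.3,0,0,0]]}}

```text
clock: 17.2
position: [0.5854, -0.1029, 0.1149]
eef_rot: [0.484, 0.875, -0.001, -0.003]
ft_force: [-0.1, 0.9, -7.7]
opening: 0.586
finger_force: 29.5
```

Request:
{"op": "carry_out", "data": {"plan": [[0,0,-0.1,0,0,-6],[0,0,-0.1,0,0,-12],[0,0,-0.1,0,0,-18],[0,0,-0.1,0,0,-24],[0,0,-0.1,0,0,-28]]}}

```text
clock: 17.7
position: [0.5846, -0.1026, 0.1156]
eef_rot: [0.256, 0.967, -0.0, -0.005]
ft_force: [1.4, -0.5, -13.7]
opening: 0.581
finger_force: 30.8
```

Request:
{"op": "carry_out", "data": {"plan": [[0,0,0,0,0,-1.5],[0,0,0,0,0,-3],[0,0,0,0,0,-4.5],[0,0,0,0,0,-6],[0,0,0,0,0,-6]]}}

```text
clock: 18.2
position: [0.5846, -0.1026, 0.1162]
eef_rot: [0.206, 0.978, -0.0, -0.005]
ft_force: [1.0, -2.1, -25.5]
opening: 0.582
finger_force: 30.4
```

Request:
{"op": "carry_out", "data": {"plan": [[0,0,0,0,0,-1.5],[0,0,0,0,0,-3],[0,0,0,0,0,-4.5],[0,0,0,0,0,-4.5]]}}

```text
clock: 18.6
position: [0.5845, -0.1029, 0.1163]
eef_rot: [0.168, 0.986, -0.0, -0.005]
ft_force: [0.2, -1.8, -25.6]
opening: 0.587
finger_force: 30.5
```

Request:
{"op": "carry_out", "data": {"plan": [[0,0,0.05,0,0,0],[0,0,0.05,0,0,-1],[0,0,0.05,0,0,-2],[0,0,0.05,0,0,-3],[0,0,0.05,0,0,-3]]}}

```text
clock: 19.1
position: [0.5846, -0.1029, 0.1163]
eef_rot: [0.142, 0.99, -0.0, -0.004]
ft_force: [-3.8, -2.2, -25.4]
opening: 0.585
finger_force: 30.6
```

Request:
{"op": "carry_out", "data": {"plan": [[0,0,0,0,0,-1.5],[0,0,0,0,0,-3],[0,0,0,0,0,-4.5],[0,0,0,0,0,-4.5]]}}

```text
clock: 19.5
position: [0.5846, -0.1031, 0.1163]
eef_rot: [0.103, 0.995, -0.0, -0.004]
ft_force: [-4.3, -2.8, -25.0]
opening: 0.583
finger_force: 30.6
```

Request:
{"op": "carry_out", "data": {"plan": [[0,0,0,0,0,-1.5],[0,0,0,0,0,-3],[0,0,0,0,0,-4.5],[0,0,0,0,0,-4.5]]}}

```text
clock: 19.9
position: [0.5846, -0.1033, 0.1165]
eef_rot: [0.063, 0.998, -0.0, -0.004]
ft_force: [-5.2, -3.7, -24.6]
opening: 0.58
finger_force: 30.7
```

Request:
{"op": "carry_out", "data": {"plan": [[0.05,-0.04,0.03,0,0,0],[0.05,-0.04,0.03,0,0,-1.5],[0.05,-0.04,0.03,0,0,-3],[0.05,-0.04,0.03,0,0,-4.5],[0.05,-0.04,0.03,0,0,-4.5]]}}

```text
clock: 20.4
position: [0.5859, -0.1043, 0.1185]
eef_rot: [0.024, 1.0, -0.0, -0.0]
ft_force: [-4.0, -4.0, -4.7]
opening: 0.582
finger_force: 32.4
```

Request:
{"op": "carry_out", "data": {"plan": [[0,0,0,0,0,-1.5],[0,0,0,0,0,-3],[0,0,0,0,0,-4.5],[0,0,0,0,0,-4.5]]}}

```text
clock: 20.8
position: [0.5864, -0.1045, 0.1218]
eef_rot: [-0.015, 1.0, -0.001, 0.001]
ft_force: [-6.4, -1.5, -9.2]
opening: 0.581
finger_force: 32.0
```

Small dial has let go too; draw up.

Request:
{"op": "carry_out", "data": {"plan": [[0.05,0,0,0,0,3],[0.05,0,-0.2,0,0,3],[0.05,0,-0.4,0,0,3],[0.05,0,-0.6,0,0,3]]}}

```text
clock: 21.2
position: [0.5861, -0.1043, 0.1393]
eef_rot: [0.011, 1.0, -0.0, 0.002]
ft_force: [-2.4, -0.8, -4.7]
opening: 0.582
finger_force: 32.4
```

Request:
{"op": "carry_out", "data": {"plan": [[0,0,-0.4,0,0,0],[0,0,-0.8,0,0,0],[0,0,-1.2,0,0,0],[0,0,-1.6,0,0,0],[0,0,-2.0,0,0,0]]}}

```text
clock: 21.7
position: [0.5843, -0.1038, 0.1965]
eef_rot: [0.011, 1.0, 0.0, -0.001]
ft_force: [0.3, -0.8, -2.6]
opening: 0.582
finger_force: 32.5
```

Request:
{"op": "carry_out", "data": {"plan": [[0,0,-0.5,0,0,0],[0,0,-1.0,0,0,0],[0,0,-1.0,0,0,0],[0,0,-1.0,0,0,0]]}}

```text
clock: 22.1
position: [0.5843, -0.1039, 0.2254]
eef_rot: [0.011, 1.0, 0.0, -0.001]
ft_force: [-0.8, -0.6, -3.1]
opening: 0.581
finger_force: 32.5
```

```bash
python3 - <<'E'
from h import *
o=get_obs();print(o['clock'],np.round(o['position'],4),np.round(o['ft_force'],1),np.round(o['joint_positions'],2))
a=np.deg2rad(-4.7);c=np.array([.556,.247]);t=c+np.array([[np.cos(a),-np.sin(a)],[np.sin(a),np.cos(a)]])@[0,-.025]
print(t,move([*t,.235]))
d=get_image('wrist')
for n in ['lock','slab']:
    for r in look_for('wrist',n)[:1]: print(n,r['p'],toworld(d,r['location']))
E
```

```text
22.1 [ 0.5843 -0.1039  0.2254] [-0.8 -0.6 -3.1] [-0.29  0.23  0.26  1.61 -0.   -0.27]
[0.55395154 0.22208407] [ 1.259 10.841 -0.313  0.     0.     0.   ]
lock 0.6 [ 0.57094744 -0.10270977  0.23126364]
slab 0.92 [0.54853644 0.16194201 0.02391518]
```

Request:
{"op": "carry_out", "data": {"plan": [[0.1,0.6,0,0,0,0],[0.2,1.7,0,0,0,0],[0.3,2.8,0,0,0,0],[0.45,3.9,0,0,0,0],[0.6,5.0,0,0,0,0]]}}

```text
clock: 22.75
position: [0.5683, 0.0485, 0.2242]
eef_rot: [0.011, 1.0, 0.001, -0.003]
ft_force: [0.3, 1.0, -3.8]
opening: 0.577
finger_force: 32.4
```

Request:
{"op": "carry_out", "data": {"plan": [[0.15,1.1,0,0,0,0],[0.3,2.2,0,0,0,0],[0.45,3.3,0,0,0,0],[0.6,4.4,0,0,0,0],[0.65,5.3,0,0,0,0]]}}

```text
clock: 23.25
position: [0.5518, 0.2085, 0.2244]
eef_rot: [0.011, 1.0, 0.001, -0.003]
ft_force: [1.3, -0.6, -3.5]
opening: 0.583
finger_force: 32.4
```

Request:
{"op": "carry_out", "data": {"plan": [[0,0.5,0,0,0,0],[0,0.5,0,0,0,0],[0,0.5,0,0,0,0]]}}

```text
clock: 23.55
position: [0.5535, 0.2205, 0.2247]
eef_rot: [0.011, 1.0, -0.0, -0.002]
ft_force: [0.2, -0.3, -3.0]
opening: 0.584
finger_force: 32.4
```

```bash
python3 - <<'E'
from h import *
o=get_obs();print(o['clock'],np.round(o['position'],4),np.round(o['ft_force'],1),o['eef_rot'])
d=get_image('scene');cv2.imwrite('pics/s2.png',cv2.resize(d['img'][120:300,180:480],(750,450),interpolation=cv2.INTER_CUBIC))
d=get_image('wrist')
for n in ['lock','slab','clamp']:
    for r in look_for('wrist',n)[:1]: print(n,r['p'],toworld(d,r['location']))
print(move([.554,.222,.078],None))
E
```

```text
23.55 [0.5535 0.2205 0.2247] [ 0.2 -0.3 -3. ] [ 1.12803559e-02  9.99934076e-01 -3.37450741e-04 -2.11722067e-03]
lock 0.73 [0.54230688 0.2155938  0.23387779]
slab 0.86 [0.52927485 0.25726343 0.02367827]
clamp 0.58 [0.56212831 0.35132081 0.03849819]
[-0.014  0.073  4.909  0.     0.     0.   ]
```

View pics/s2.png

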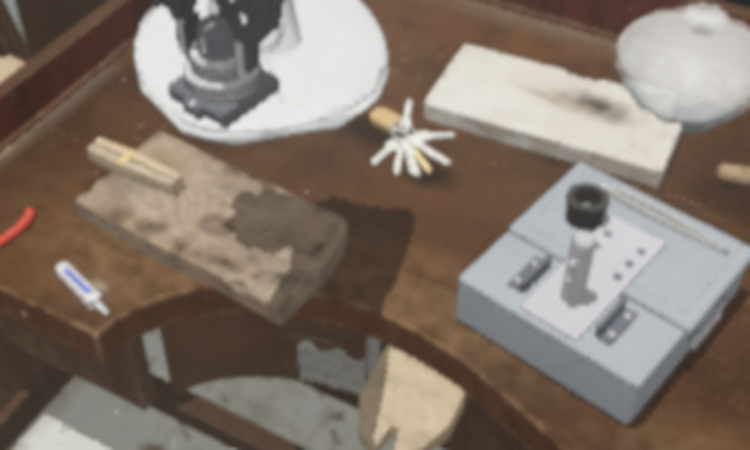

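The lock hangs upright in the gripper at (225,80); the bare stud shows at (580,270); the slab below is free, with the clamp at (135,165) clear. Lower it.

Request:
{"op": "carry_out", "data": {"plan": [[0,0.05,0.8,0,0,0],[0,0.05,1.8,0,0,0],[0,0.05,2.8,0,0,0],[0,0.05,3.8,0,0,0],[0,0.05,4.4,0,0,0]]}}

```text
clock: 24.3
position: [0.5519, 0.2211, 0.0901]
eef_rot: [0.012, 1.0, -0.0, -0.004]
ft_force: [-0.5, 0.2, -3.4]
opening: 0.584
finger_force: 32.5
```

Request:
{"op": "carry_out", "data": {"plan": [[0,0,0.3,0,0,0],[0,0,0.5,0,0,0],[0,0,0.5,0,0,0],[0,0,0.5,0,0,0]]}}

```text
clock: 24.7
position: [0.5543, 0.2226, 0.0797]
eef_rot: [0.012, 1.0, 0.001, -0.001]
ft_force: [-0.0, 0.5, -3.7]
opening: 0.583
finger_force: 32.5
```

Request:
{"op": "carry_out", "data": {"plan": [[0,0,0.1,0,0,0],[0,0,0.2,0,0,0],[0,0,0.3,0,0,0],[0,0,0.3,0,0,0],[0,0,0.3,0,0,0]]}}

```text
clock: 25.2
position: [0.5531, 0.2225, 0.069]
eef_rot: [0.011, 1.0, 0.0, -0.002]
ft_force: [-0.7, -0.1, -3.8]
opening: 0.582
finger_force: 32.5
```

Request:
{"op": "carry_out", "data": {"plan": [[0,0,0.04,0,0,0],[0,0,0.04,0,0,0],[0,0,0.04,0,0,0]]}}

```text
clock: 25.5
position: [0.5535, 0.2226, 0.0682]
eef_rot: [0.011, 1.0, 0.0, -0.001]
ft_force: [0.2, 0.1, -2.7]
opening: 0.584
finger_force: 32.5
```

Request:
{"op": "carry_out", "data": {"plan": [[0,0,0.04,0,0,0],[0,0,0.04,0,0,0],[0,0,0.04,0,0,0]]}}

```text
clock: 25.8
position: [0.5536, 0.2226, 0.0681]
eef_rot: [0.011, 1.0, 0.0, -0.001]
ft_force: [-2.8, -0.0, 5.4]
opening: 0.583
finger_force: 33.1
```

Contact (Fz +5.4 at the expected height). Release and withdraw upward.

Request:
{"op": "carry_out", "data": {"plan": [[0,0,-0.03,0,0,0],[0,0,-0.03,0,0,0],[0,0,-0.03,0,0,0],[0,0,-0.03,0,0,0],[0,0,-0.03,0,0,0]], "jaw": 0}}

```text
clock: 26.3
position: [0.5533, 0.2225, 0.0675]
eef_rot: [0.012, 1.0, 0.0, -0.002]
ft_force: [0.1, 0.3, 0.3]
opening: 1.001
finger_force: 0.0
```

Request:
{"op": "carry_out", "data": {"plan": [[0,0,-0.5,0,0,0],[0,0,-1.2,0,0,0],[0,0,-2.2,0,0,0],[0,0,-3.4,0,0,0],[0,0,-4.6,0,0,0]]}}

```text
clock: 26.8
position: [0.5536, 0.2224, 0.208]
eef_rot: [0.011, 1.0, 0.0, -0.001]
ft_force: [0.4, 0.4, 0.4]
opening: 1.001
finger_force: 0.0
```

Request:
{"op": "carry_out", "data": {"plan": [[0,0,0,0,0,0],[0,0,0,0,0,0],[0,0,0,0,0,0]]}}

```text
clock: 27.1
position: [0.5534, 0.2223, 0.2052]
eef_rot: [0.011, 1.0, 0.0, -0.002]
ft_force: [-0.8, 0.3, -0.1]
opening: 1.005
finger_force: 0.0
```

```bash
python3 - <<'E'
from h import *
o=get_obs();print(o['clock'],np.round(o['position'],4),np.round(o['ft_force'],1))
d=get_image('scene');s=cv2.resize(d['img'][100:280,180:480],(600,300))
d=get_image('wrist');print([(r['p'],toworld(d,r['location'])) for r in look_for('wrist','lock')[:1]])
cv2.imwrite('pics/end.png',cv2.vconcat([s,cv2.resize(d['img'][100:400,20:620],(600,300))]))
E
```

```text
27.1 [0.5534 0.2223 0.2052] [-0.8  0.3 -0.1]
[(0.68, array([0.54073877, 0.22031228, 0.07135083]))]
```

View pics/end.png

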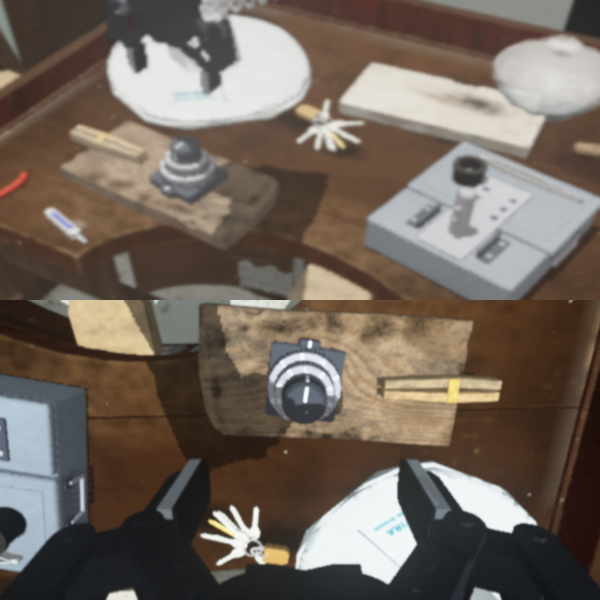

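The lock stands upright on the free part of the slab at (305,385), clear of the clamp; the gripper is clear above.

```bash
python3 -c "
from rig import hand_in;print(hand_in())"
```

```text
the job is handed in; nothing more can be done
None
```

The lock came off its stud with both dials released and now stands upright on the free part of the slab; I handed the job in at about 27 s, and no verdict was returned.

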